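# Square up a beech rack-frame corner and hold it

### The job

The beech corner on the assembly board hangs on a single screw and its stile has swung in out of square. First clear the corner: put the loose corner block into the bin that holds corner blocks and the loose steel angle bracket into the bin that holds brackets. Then pick up the aluminium assembly square (its diagonal bar is the grip), lay it flat on the board in the corner and press it home until one leg lies flush against the rail and the other flush against the stile, the stile now at right angles, and finish while still gripping it and pressing it there; leave the tape roll, caliper and pen where they are.

Things in the scene. Friction and masses are not known exactly. Their poses are not given: they have to be found in the camera images.
- board: Grey laminated assembly board, 280 x 280 x 12 mm, fixed to the bench (position and yaw differ each time). Origin: centre of its underside; board top is 12 mm above it. The frame corner it carries opens towards its -x and -y.
- rail: Smooth planed beech rail (friction about 0.3), 36 mm wide, 18 mm high, screwed down on the board; runs 200 mm along its own -y from the corner. Origin: on its underside (board top), mid-width, level with the inner corner. Its inner face is the plane x = -18 mm (it faces -x). Axes parallel to the board's.
- corner (a point): The inner corner at board-top height, where rail face and stile face meet when the stile is square. From here the rail face runs along the board's -y, the stile (when square) along the board's -x.
- stile_pivot (a joint): Angle of the stile about its one vertical screw, rad. 0 = square to the rail; positive = its free end has swung in towards the rail (starts 0.07 to 0.16). Stiff by friction (about 0.8 N m), stays where it is pushed; can go past square to -0.1.
- stile: Smooth planed beech stile (friction about 0.3), 36 mm wide, 18 mm high, turning on the screw. Origin: on the screw axis at board-top height (the screw is 18 mm beyond the inner corner in the board's x and in y). Runs 218 mm along its own -x from the screw; its inner face is its plane y = -18 mm.
- square: Aluminium assembly square, 0.3 kg, lying flat: two legs 160 x 20 mm, 18 mm high, joined by a diagonal grip bar 14 mm wide, 26 mm high, with an open triangle (50 mm clear) on its heel side. Origin: underside, mid-bar. Outer leg faces: its planes x = +80 and y = +80 mm; bar runs from (+70, -70) to (-70, +70) mm. Home in the corner, its axes are parallel to the board's.
- square_heel (a point): Virtual sharp outer right-angle corner (heel, really notched off by 13 mm) of the square, at its underside, at (+80, +80) mm in its frame; meets point corner when home.
- square_bar (a point): Middle of the square's grip bar, 14 mm above its underside: the place to grip, closing across the bar (along the square's x = y diagonal).
- corner_block: Loose beech corner block, 56 x 20 x 20 mm (x, y, z), lying on the board in the corner. Origin: centre of its underside. Grip across its 20 mm y width.
- angle_bracket: Loose steel angle bracket, 20 mm wide (y), 4 mm thick: one leg lies flat, 46 mm along x, the other stands up 46 mm high at its +x end (x = 19 to 23 mm). Origin: underside, middle of the flat leg. Grip the standing leg across its 20 mm width.
- block_bin: Grey open bin, 110 x 110 x 44 mm, walls and floor 3 mm, fixed, that already holds beech corner blocks in its +x half (up to 44 mm high); its -x half is free. Origin: centre of its underside.
- bracket_bin: Like block_bin, but already holds steel angle brackets in its +x half (up to 49 mm high); its -x half is free. Origin: centre of its underside. The two bins may stand in either place.
- tape_roll: Roll of masking tape, 105 mm across, 25 mm high, lying flat; leave alone.
- caliper: Steel vernier caliper, 214 mm long, lying flat; leave alone.
- pen: Black pen, 140 mm long, lying; leave alone.

How it is judged:
By the outcome, as a careful person would: the job done as asked, in the order asked, and still so for the second after the job is handed in, while the arm keeps its last pose, push and grip.
It also fails if it takes over 67 s, if anything falls off the work surface, if the arm or the gripper's body presses on something with over 40 N, if the wrist force passes 120 N, or if a joint passes its speed limit or range.

### The arm

A 6-joint arm with a two-finger parallel gripper is mounted at the origin on a cart in front of the work surface, level with it; the furniture and walls round the work are solid. World frame = base frame: x ahead of the robot, y to its left, z up, the work surface at z = 0. Lengths are in m, angles in rad, forces in N, time in s.
With the tool pointing down it reaches from about 0.35 to 0.775 m from the base axis. Payload 5.5 kg.
Tool frame: the origin (TCP) lies between the finger pads; the fingertips stand 22 mm ahead of it and the grasp point (between the pads) lies 3 mm ahead of it; z points along the fingers, y is the line along which they close (so a half turn about z gives the same grasp; the last joint's range is limited). The gripper opens to 85 mm and grips with 20 to 120 N. Pads are 22 mm wide; open, the fingers measure 114 mm over their backs; the gripper's body (76 mm by 85 mm) begins 54 mm behind the grasp point. The pads swing forward as they close: fully open they stand 13 mm farther back than shut.
Start: joints at [1.02, 0.313, 0.046, 1.304, 0, 1.431], TCP at [0.23, 0.527, 0.253] pointing down, gripper open.
Joint ranges: [-2.76, 2.76], [-0.86, 1.69], [-1.03, 1.26], [-2.2, 2.34], [-1.47, 1.5], [-3.14, 3.14]. Speed limits (rad/s): [2.57, 2.57, 3.14, 3.14, 3.14, 3.14].

### API

Orientations are given as a unit quaternion [w, x, y, z].
In Python, from workcell import env gives the robot as it stands.
- The arm moves only by the shell command python3 nudge.py 'ROWS' [OPENING] [FORCE]. ROWS is a JSON list that holds a single list of rows (three levels of brackets), with 1 to 8 rows, each of 6 numbers: dx, dy, dz in units of 100 mm, then a rotation vector rx, ry, rz in units of 0.2 rad; each row is the pose to reach, as a shift and turn from the pose commanded when the command began, along the tool's axes at that moment; what a row does not reach only later rows make up. A row lasts 1/8 s, in which the tool goes at most 0.0625 m and 0.188 rad, less where a joint would pass 70% of its speed; a pose out of reach is approached as far as the arm can. OPENING is the finger opening in m, set as the command begins (- or left out keeps the last). The fingers move at their own pace and stop on an object; FORCE is the grip in N (left out, the last holds). Time passes only in rows, so rows that do not move let the fingers close. It prints the time, the measured TCP pose, the force, the opening and the grip force at its end. Input that does not fit is refused with a message, and nothing moves.
- env.get_state(): the state, without advancing time (a new reading comes with each control period).
- env.read_camera(name): name is "side" or "top"; returns a dict with "image" (400x640x3 uint8, red, green, blue), "K" (3x3 intrinsics, pixels), "R" (3x3) and "t" (3): a world point X has camera coordinates R X + t. Camera axes: x right, y down, z forward; pixel columns grow to the right and rows downward; lengths in m; the calibration is good to about 2 mm. A picture is of the moment at which its call begins. There is no depth.
- env.hand_in(): hands the job in; it is judged then, once.
The state is a dict: "clock": time; "joint_pos": joint angles; "qvel": joint speeds; "tau": joint torques, N m; "tcp_pos": TCP position; "orientation": TCP orientation; "wrist_force": force on the tool from outside, world axes, zero at the start; "ft_torque": the same for the moment, N m; "finger_gap": finger opening in m; "grip_force": force on a finger pad.
Only numpy, scipy, OpenCV 4.12 (cv2) and the standard library are available. Lean on these libraries where they do the work, as an engineer would, in place of code of your own. Each camera call takes 0.05 s, during which the arm holds its last target. There are 200 camera calls.

## Working session

There is one attempt and no reset: what is moved stays moved. The work goes in short steps, Python scripts to look and compute and a shell command to move; the robot and the scene stay as the last step left them, time stands still between calls to the robot, and variables do not carry over. Pictures are saved under pics/ and viewed, at most 10 in all, crops included, and the job is handed in when it is done.

```bash
ls; mkdir -p pics
python3 - <<'E'
from workcell import env
import cv2,pickle
d={}
for n in("top","side"):
    c=env.read_camera(n);d[n]=c
    cv2.imwrite(f"pics/{n}0.png",cv2.cvtColor(c["image"],cv2.COLOR_RGB2BGR))
    print(n,c["K"],c["R"],c["t"])
pickle.dump(d,open("cams.pkl","wb"))
print(env.get_state())
E
```

```text
nudge.py
pics
workcell.py
top [[416.73608402   0.         314.3134987 ]
 [  0.         416.73608402 194.94707738]
 [  0.           0.           1.        ]] [[-0.01223863 -0.99990931 -0.00561985]
 [-0.98582693  0.01300633 -0.16726058]
 [ 0.16731851  0.00349316 -0.98589671]] [0.11467359 0.56132924 1.3177032 ]
side [[401.92636297   0.         312.11324216]
 [  0.         401.92636297 206.45072189]
 [  0.           0.           1.        ]] [[-0.99015647 -0.13830405  0.02149789]
 [-0.0789026   0.42469589 -0.90189122]
 [ 0.11560514 -0.89470967 -0.43142794]] [0.56727775 0.04099137 1.47248978]
{'clock': 0.1, 'joint_pos': array([ 1.02041839e+00,  3.13931828e-01,  4.50816359e-02,  1.30361812e+00,
       -2.89354514e-05,  1.43121687e+00]), 'qvel': array([ 0.00073948, -0.00379442,  0.00274697,  0.00040248,  0.0010869 ,
        0.00046291]), 'tau': array([ 2.04087992e-03, -4.81726134e+01,  2.99243939e+01,  1.27138454e-02,
       -1.10046237e-04,  1.48219306e-05]), 'tcp_pos': array([0.2293981 , 0.52678619, 0.25248983]), 'orientation': array([-2.69098705e-04,  2.03957939e-01,  9.78979295e-01, -7.91633190e-04]), 'wrist_force': array([-1.04587229,  0.11185296, -0.95286796]), 'ft_torque': array([-0.00832595,  0.04845787, -0.02342456]), 'grip_force': 0.0, 'finger_gap': 0.08588677494054593}
```

View pics/top0.png

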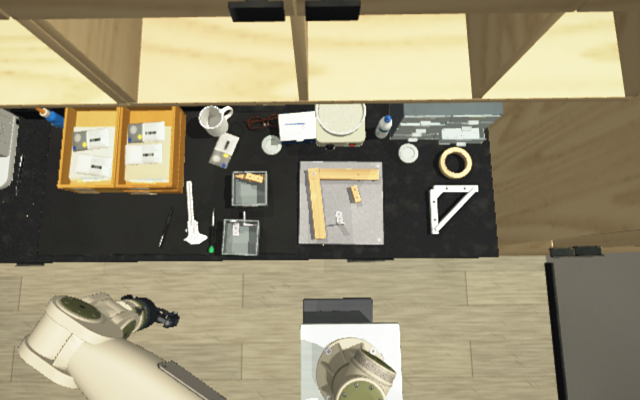

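View pics/side0.png

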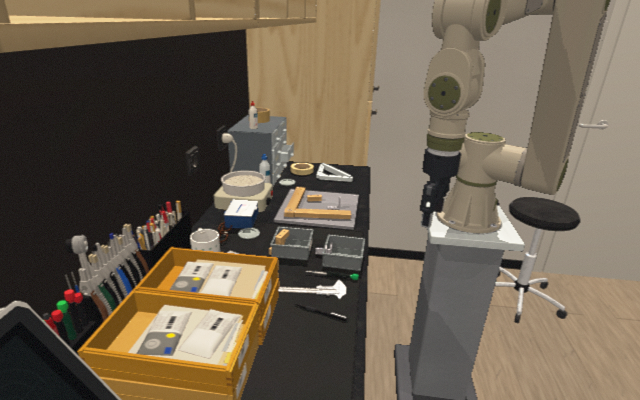

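The top view shows the board at about (340,203), bins at (249,187) with blocks and (240,237) with brackets, the square at (450,205), and tape at (455,163). Next I'll enlarge crops.

Run:
```python
import cv2,pickle
im=cv2.imread("pics/top0.png")
def crop(x0,x1,y0,y1,s,n):
    c=cv2.resize(im[y0:y1,x0:x1],None,fx=s,fy=s,interpolation=cv2.INTER_CUBIC)
    for x in range((x0+9)//10*10,x1,10): cv2.line(c,(int((x-x0+.5)*s),0),(int((x-x0+.5)*s),6 if x%50 else 16),(0,0,255),1);cv2.putText(c,str(x),(int((x-x0+.5)*s)-10,18),0,.35,(0,255,255),1)
    for y in range((y0+9)//10*10,y1,10): cv2.line(c,(0,int((y-y0+.5)*s)),(6,int((y-y0+.5)*s)),(0,0,255),1);cv2.putText(c,str(y),(8,int((y-y0+.5)*s)+4),0,.35,(0,255,255),1)
    cv2.imwrite(n,c)
crop(292,392,155,250,6,"pics/c1.png")
crop(215,275,165,260,6,"pics/c2.png")
crop(420,490,175,245,8,"pics/c3.png")
```

```text
(no output)
```

View pics/c1.png

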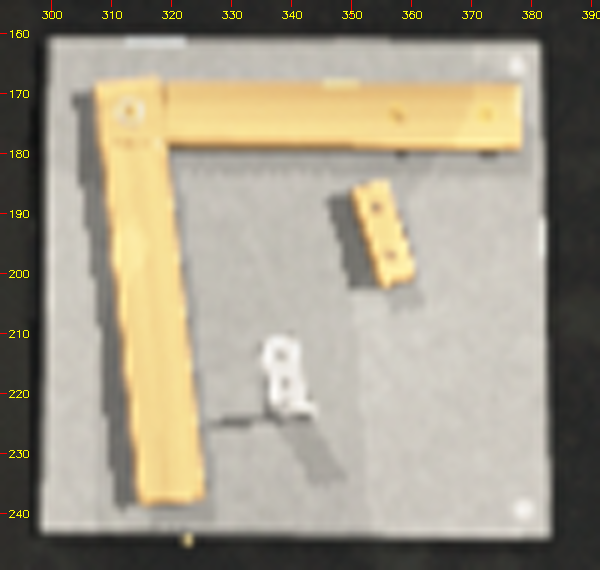

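View pics/c2.png

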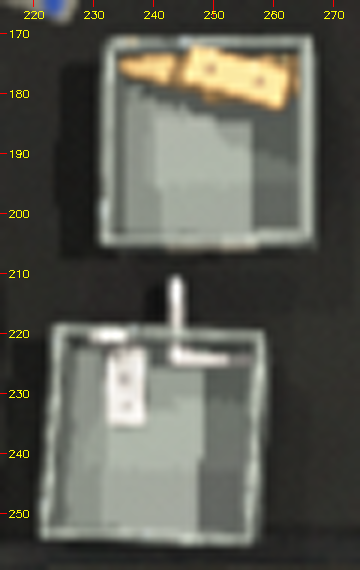

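View pics/c3.png

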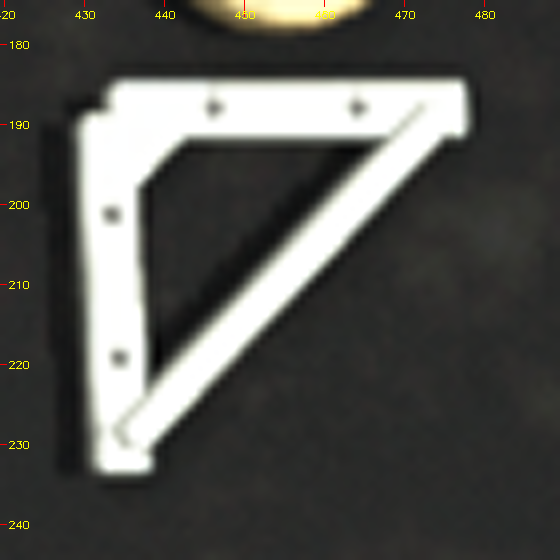

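The crops show the following:
- **Frame:** the rail runs right from the corner at about (320,179). The stile tilts right, with its screw at (313,173).
- **Loose parts:** the block is at (355,193). The bracket is at (339,217), with its standing leg at the lower end.
- **Bins:** the contents sit in the upper (+x) halves.
- **Square:** the heel is at upper left, about (430,186).

Next I'll fit poses from edge points.

```bash
cat > h.py <<'E'
import numpy as np,pickle,cv2
from scipy.optimize import least_squares
cams=pickle.load(open("cams.pkl","rb"))
def back(u,v,z,n="top"):
    c=cams[n];K,R,t=c["K"],c["R"],c["t"]
    d=R.T@np.linalg.inv(K)@[u,v,1];C=-R.T@t
    return (C+d*(z-C[2])/d[2])[:2]
def proj(P,n="top"):
    c=cams[n];q=c["K"]@(c["R"]@np.asarray(P,float)+c["t"]);return q[:2]/q[2]
def rot(a): return np.array([[np.cos(a),-np.sin(a)],[np.sin(a),np.cos(a)]])
def fit(obs,crop,yaw0=0):
    x0,y0,s=crop
    W=[(back(x0+px/s-.5,y0+py/s-.5,z),ax,val) for px,py,z,ax,val in obs]
    m=np.mean([w[0] for w in W],0)
    f=lambda p:[(rot(p[2]).T@(w-p[:2]))[ax]-val for w,ax,val in W]
    r=least_squares(f,[*m,yaw0]);return r.x,np.round(np.array(r.fun)*1e3,1)
E
cat > fits.py <<'E'
from h import *
c1=(292,155,6);c2=(215,165,6);c3=(420,175,8)
O={}
O['board']=fit([(60,38,.012,0,.14),(530,42,.012,0,.14),(47,60,.012,1,.14),(41,520,.012,1,.14),(543,60,.012,1,-.14),(551,520,.012,1,-.14),(60,533,.006,0,-.14),(530,538,.006,0,-.14)],c1)
O['rail']=fit([(180,81,.03,0,.018),(510,85,.03,0,.018),(180,148,.012,0,-.018),(510,152,.012,0,-.018),(521,115,.03,1,-.2),(166,115,.03,1,0)],c1)
O['stile']=fit([(168,170,.03,1,-.018),(204,495,.03,1,-.018),(98,100,.03,1,.018),(137,498,.03,1,.018),(170,500,.03,0,-.218),(130,111,.03,0,0),(130,111,.03,1,0)],c1)
O['block']=fit([(368,183,.032,0,.028),(397,283,.032,0,-.028),(383,233,.032,1,0),(365,238,.032,1,.01),(400,228,.032,1,-.01),(368,183,.032,1,0),(397,283,.032,1,0)],c1,.2)
O['bracket']=fit([(281,337,.016,0,-.023),(263,360,.016,1,-.01),(270,390,.016,1,-.01),(299,350,.016,1,.01),(301,380,.016,1,.01)],c1,3.3)
O['bbin']=fit([(210,38,.044,0,.055),(210,243,.044,0,-.055),(106,60,.044,1,.055),(102,220,.044,1,.055),(312,60,.044,1,-.055),(313,220,.044,1,-.055),(130,39,.044,0,.055),(300,38,.044,0,.055)],c2)
O['kbin']=fit([(70,325,.044,0,.055),(250,334,.044,0,.055),(60,537,.044,0,-.055),(240,543,.044,0,-.055),(54,345,.044,1,.055),(43,520,.044,1,.055),(265,350,.044,1,-.055),(258,530,.044,1,-.055)],c2)
O['square']=fit([(150,82,.018,0,.08),(440,82,.018,0,.08),(81,150,0,1,.08),(95,440,0,1,.08),(138,220,.018,1,.06),(147,360,.018,1,.06),(200,138,0,0,.06),(370,137,0,0,.06),(467,105,.018,1,-.08),(125,474,0,0,-.08)],c3)
if __name__=="__main__":
    for k,(p,r) in O.items(): print(k,np.round(p,4),r)
    rl=O['rail'][0]; print('corner',rl[:2]+rot(rl[2])@[-.018,0], 'screw by rail',rl[:2]+rot(rl[2])@[0,.018])
    im=cv2.imread("pics/top0.png");s=6
    big=cv2.resize(im[150:250,222:355],None,fx=s,fy=s,interpolation=cv2.INTER_CUBIC)
    def poly(o,pts,col):
        p=O[o][0];q=[proj([*(p[:2]+rot(p[2])@np.array(a[:2])),a[2]]) for a in pts]
        q=[((u-222+.5)*s,(v-150+.5)*s) for u,v in q];cv2.polylines(big,[np.int32(q)],True,col,1)
    b=lambda x0,x1,y0,y1,z:[(x0,y0,z),(x1,y0,z),(x1,y1,z),(x0,y1,z)]
    poly('rail',b(-.018,.018,-.2,0,.03),(255,0,0));poly('stile',b(-.218,.018,-.018,.018,.03),(0,0,255))
    poly('bracket',b(-.023,.023,-.01,.01,.016),(0,0,255))
    poly('bracket',[(.023,-.01,.012),(.023,.01,.012),(.023,.01,.058),(.023,-.01,.058)],(0,160,0))
    for k in('bbin','kbin'): poly(k,b(-.055,.055,-.055,.055,.044),(0,0,255));poly(k,b(-.052,.052,-.052,.052,.003),(0,255,0));poly(k,b(-.052,0,-.052,.052,.003),(0,255,0))
    cv2.imwrite("pics/ov.png",big)
E
python3 fits.py
```

```text
board [ 0.5446  0.0194 -0.0218] [-0.1 -0.3  0.8  0.  -0.5 -0.3  0.4  0. ]
rail [ 0.6401  0.0915 -0.0258] [-0.7 -0.8  0.8  0.8  1.1 -1.1]
stile [0.6406 0.1103 0.0893] [ 0.6 -0.3 -0.7  0.1  0.2 -0.2  0.2]
block [ 0.5691 -0.0282  0.2506] [ 1.  -1.  -0.2  0.2 -0.   0.1  0.1]
bracket [0.4909 0.0268 3.2763] [ 0.  -0.2  1.   0.4 -1.2]
bbin [0.5911 0.3219 0.001 ] [ 1.3 -3.3  2.1  2.5 -1.8 -2.9  1.4  0.6]
kbin [ 0.4292  0.3483 -0.0442] [ 2.5  0.6 -1.5 -1.6  2.8  2.3 -1.8 -3.3]
square [ 0.5156 -0.3612 -0.002 ] [ 1.3 -0.1 -1.8 -0.7  1.1  0.8  0.3 -0.1  0.6 -1.4]
corner [0.62209565 0.09191832] screw by rail [0.64055327 0.10944875]
```

View pics/ov.png

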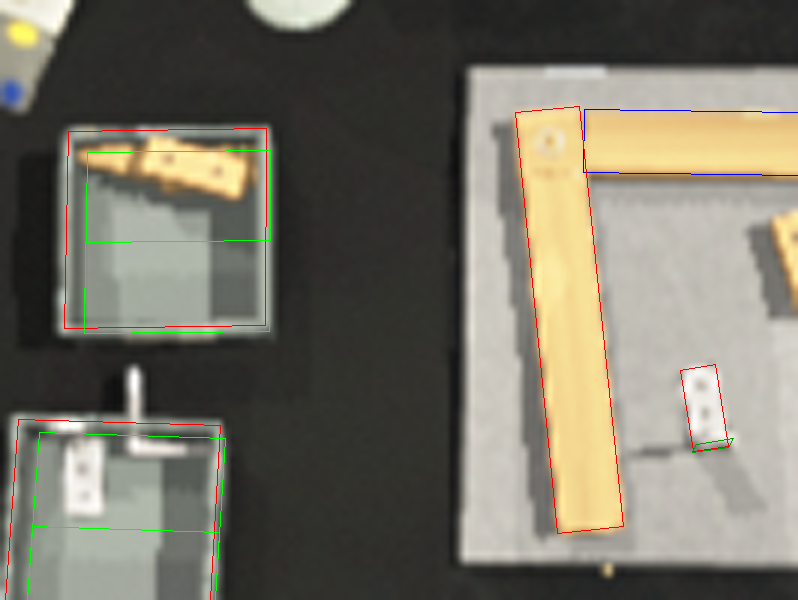

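```bash
cat > go.py <<'E'
import sys,numpy as np
from workcell import env
s=env.get_state();w,x,y,z=s["orientation"]
psi=np.arctan2(1-2*(x*x+z*z),2*(x*y-w*z)) # tool y axis angle
p=s["tcp_pos"]
print("pos",p.round(4),"psi",round(psi,4),"F",s["wrist_force"].round(1),"T",s["ft_torque"].round(2),"t",round(s["clock"],2),"gap",round(s["finger_gap"],4))
for a in sys.argv[1:]:
    X,Y,Z,P=map(float,a.split(","))
    d=np.array([X,Y,Z])-p
    xa=np.array([-np.sin(psi),np.cos(psi)]);ya=np.array([np.cos(psi),np.sin(psi)])
    print([round(v,4) for v in(xa@d[:2],ya@d[:2],-d[2],0,0,-((P-psi+np.pi)%(2*np.pi)-np.pi))])
E
python3 go.py .5691,-.0282,.13,1.8214
```

```text
pos [0.2294 0.5268 0.2525] psi 1.16 F [-1.   0.1 -1. ] T [-0.01  0.05 -0.02] t 0.1 gap 0.0859
[np.float64(-0.5331), np.float64(-0.3732), np.float64(0.1225), 0, 0, np.float64(-0.6614)]
```
Distance .66. ~11 rows. Path near the base? from (.23,.527) to (.57,-.03): min radius along the line: ~ at least .48. fine. Use two commands; first 8 rows heading.

The rows are not in the units I measure in: shifts go in units of 100 mm and turns go in units of 0.2 rad. I convert before sending: 0.03 m is 0.3, -0.4 m is -4, -0.66 rad is -3.3.

```bash
python3 nudge.py '[[[-0.5, -0.35, 0, 0, 0, -0.4], [-1, -0.7, 0.1, 0, 0, -0.8], [-1.5, -1.05, 0.3, 0, 0, -1.2], [-2, -1.4, 0.5, 0, 0, -1.6], [-2.5, -1.75, 0.6, 0, 0, -2], [-3, -2.1, 0.8, 0, 0, -2.4], [-3.5, -2.45, 0.9, 0, 0, -2.8], [-4, -2.8, 1, 0, 0, -3.3]]]' 0.045 && python3 go.py .5691,-.0282,.13,1.8214
```

```text
clock: 1.1
tcp_pos: [0.4834, 0.1115, 0.1532]
orientation: [-0.0, -0.126, 0.992, 0.0]
wrist_force: [0.4, 0.6, 0.3]
finger_gap: 0.045
grip_force: 0.0
pos [0.4834 0.1115 0.1532] psi 1.8231 F [0.4 0.6 0.3] T [-0.   -0.07  0.09] t 1.1 gap 0.045
[np.float64(-0.0481), np.float64(-0.1567), np.float64(0.0232), 0, 0, np.float64(0.0017)]
```

Converted, -0.1567 m is -1.567, 0.116 m is 1.16.

```bash
python3 nudge.py '[[[-0.16, -0.52, 0.1, 0, 0, 0], [-0.32, -1.04, 0.2, 0, 0, 0], [-0.481, -1.567, 0.3, 0, 0, 0], [-0.481, -1.567, 0.6, 0, 0, 0], [-0.481, -1.567, 0.9, 0, 0, 0], [-0.481, -1.567, 1.1, 0, 0, 0], [-0.481, -1.567, 1.16, 0, 0, 0], [-0.481, -1.567, 1.16, 0, 0, 0]]]' 0.045 && python3 nudge.py '[[[0, 0, 0, 0, 0, 0], [0, 0, 0, 0, 0, 0], [0, 0, 0, 0, 0, 0], [0, 0, 0, 0, 0, 0]]]' 0 50 && python3 go.py
```

```text
clock: 2.1
tcp_pos: [0.568, -0.0265, 0.0376]
orientation: [-0.0, -0.124, 0.992, 0.0]
wrist_force: [-0.8, -0.5, 0.1]
finger_gap: 0.0451
grip_force: 0.0
clock: 2.6
tcp_pos: [0.5692, -0.0267, 0.0391]
orientation: [0.001, -0.124, 0.992, -0.0]
wrist_force: [-0.3, -0.2, 6.8]
finger_gap: 0.0186
grip_force: 49.9
pos [ 0.5692 -0.0267  0.0391] psi 1.8201 F [-0.3 -0.2  6.8] T [ 0.08  0.09 -0.04] t 2.6 gap 0.0186
```

```bash
python3 nudge.py '[[[0, 0, -0.2, 0, 0, 0], [0, 0, -0.6, 0, 0, 0], [0, 0, -1, 0, 0, 0], [0, 0, -1, 0, 0, 0]]]' && python3 go.py .571,.317,.139,1.572
```

```text
clock: 3.1
tcp_pos: [0.5706, -0.027, 0.1414]
orientation: [0.003, -0.124, 0.992, -0.001]
wrist_force: [0.8, -0.3, -0.4]
finger_gap: 0.0184
grip_force: 49.1
pos [ 0.5706 -0.027   0.1414] psi 1.8201 F [ 0.8 -0.3 -0.4] T [-0.04 -0.03 -0.02] t 3.1 gap 0.0184
[np.float64(-0.0853), np.float64(0.3333), np.float64(0.0024), 0, 0, np.float64(0.2481)]
```

```bash
python3 nudge.py '[[[-0.12, 0.48, 0, 0, 0, 0.2], [-0.24, 0.96, 0, 0, 0, 0.4], [-0.36, 1.43, 0, 0, 0, 0.6], [-0.48, 1.9, 0, 0, 0, 0.8], [-0.6, 2.38, 0, 0, 0, 1], [-0.72, 2.86, 0, 0, 0, 1.24], [-0.853, 3.333, 0, 0, 0, 1.24], [-0.853, 3.333, 0, 0, 0, 1.24]]]' && python3 go.py .571,.317,.034,1.572
python3 - <<'E'
from workcell import env
import cv2
c=env.read_camera("top")["image"][:,:,::-1]
cv2.imwrite("pics/b1.png",cv2.resize(c[130:260,200:400],None,fx=4,fy=4,interpolation=cv2.INTER_CUBIC))
E
```

```text
clock: 4.1
tcp_pos: [0.5675, 0.3206, 0.1361]
orientation: [-0.001, -0.003, 1.0, 0.0]
wrist_force: [-0.6, -0.4, -0.4]
finger_gap: 0.0187
grip_force: 49.2
pos [0.5675 0.3206 0.1361] psi 1.5768 F [-0.6 -0.4 -0.4] T [0.01 0.02 0.  ] t 4.1 gap 0.0187
[np.float64(-0.0035), np.float64(-0.0036), np.float64(0.1021), 0, 0, np.float64(0.0048)]
```

View pics/b1.png

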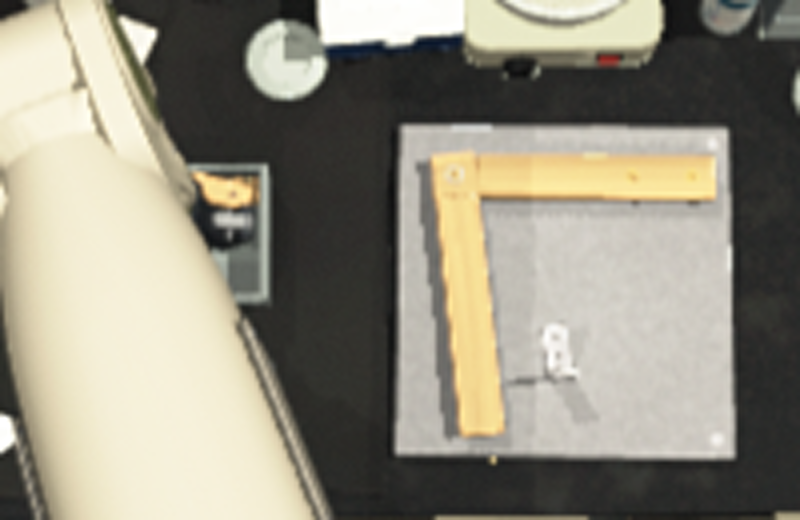

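The block has left the board and is held above the bin, with the bracket unchanged at crop (558,350). Next I'll lower it, release and retreat.

```bash
python3 nudge.py '[[[0, 0, 0.3, 0, 0, 0], [0, 0, 0.6, 0, 0, 0], [0, 0, 0.85, 0, 0, 0], [0, 0, 1.01, 0, 0, 0], [0, 0, 1.03, 0, 0, 0], [0, 0, 1.03, 0, 0, 0]]]' && python3 nudge.py '[[[0, 0, 0, 0, 0, 0], [0, 0, 0, 0, 0, 0], [0, 0, 0, 0, 0, 0]]]' 0.045 && python3 nudge.py '[[[0, 0, -0.3, 0, 0, 0], [0, 0, -0.7, 0, 0, 0], [0, 0, -1.1, 0, 0, 0]]]'
python3 - <<'E'
import sys;sys.path.insert(0,'.')
from fits import *
p=O['bracket'][0];print(p[:2]+rot(p[2])@[.021,0])
E
python3 go.py .47,.024,.14,1.7055
```

```text
clock: 4.9
tcp_pos: [0.5692, 0.3172, 0.0354]
orientation: [0.0, -0.0, 1.0, 0.0]
wrist_force: [-0.2, -0.4, -0.2]
finger_gap: 0.0189
grip_force: 49.2
clock: 5.28
tcp_pos: [0.569, 0.3176, 0.0354]
orientation: [0.0, -0.001, 1.0, 0.0]
wrist_force: [0.4, 0.4, -0.4]
finger_gap: 0.0453
grip_force: 0.0
clock: 5.65
tcp_pos: [0.5685, 0.3174, 0.146]
orientation: [-0.0, -0.001, 1.0, -0.0]
wrist_force: [-0.1, -0.1, 0.7]
finger_gap: 0.0451
grip_force: 0.0
[0.47012686 0.02400643]
pos [0.5685 0.3174 0.146 ] psi 1.5721 F [-0.1 -0.1  0.7] T [ 0.04 -0.04  0.  ] t 5.65 gap 0.0451
[np.float64(0.0989), np.float64(-0.2933), np.float64(0.006), 0, 0, np.float64(-0.1334)]
```

Converted, -0.146 m is -1.46, -0.096 m is -0.96, -0.1334 rad is -0.667.

```bash
python3 nudge.py '[[[0.16, -0.48, 0, 0, 0, -0.1], [0.32, -0.96, 0, 0, 0, -0.2], [0.49, -1.46, 0, 0, 0, -0.3], [0.66, -1.96, 0, 0, 0, -0.4], [0.83, -2.45, 0, 0, 0, -0.5], [0.989, -2.933, 0, 0, 0, -0.667], [0.989, -2.933, 0.1, 0, 0, -0.667], [0.989, -2.933, 0.2, 0, 0, -0.667]]]' && python3 go.py .470,.024,.05,1.7055
```

```text
clock: 6.65
tcp_pos: [0.4705, 0.024, 0.1247]
orientation: [0.001, -0.067, 0.998, 0.0]
wrist_force: [-0.1, 1.0, -0.4]
finger_gap: 0.0452
grip_force: 0.0
pos [0.4705 0.024  0.1247] psi 1.7045 F [-0.1  1.  -0.4] T [ 0.07 -0.    0.03] t 6.65 gap 0.0452
[np.float64(0.0005), np.float64(0.0001), np.float64(0.0747), 0, 0, np.float64(-0.001)]
```

Run:
```python
from workcell import env
import cv2
c=env.read_camera("top")["image"][:,:,::-1]
a=cv2.resize(c[160:260,215:395],None,fx=4.4,fy=4.4,interpolation=cv2.INTER_CUBIC)
cv2.imwrite("pics/b2.png",a)
```

```text
(no output)
```

View pics/b2.png

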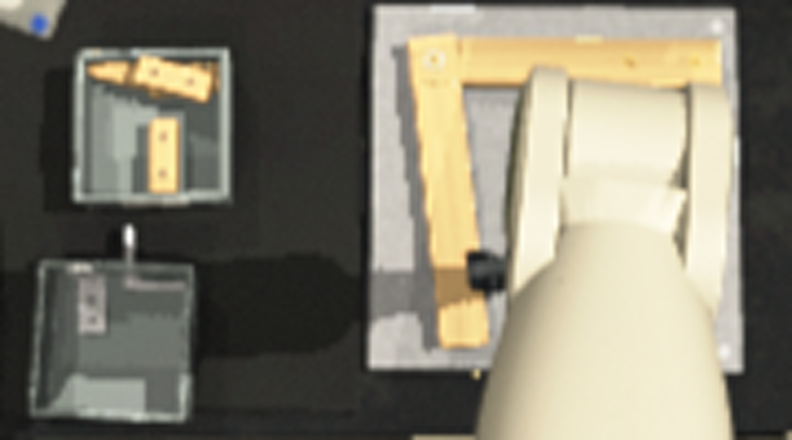

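The block lies in the free half of its bin, crop (163,155). Now I'll grip the bracket.

```bash
python3 nudge.py '[[[0.005, 0, 0.3, 0, 0, 0], [0.005, 0, 0.6, 0, 0, 0], [0.005, 0, 0.74, 0, 0, 0], [0.005, 0, 0.74, 0, 0, 0]]]' && python3 nudge.py '[[[0, 0, 0, 0, 0, 0], [0, 0, 0, 0, 0, 0], [0, 0, 0, 0, 0, 0], [0, 0, 0, 0, 0, 0]]]' 0 40 && python3 nudge.py '[[[0, 0, -0.3, 0, 0, 0], [0, 0, -0.7, 0, 0, 0], [0, 0, -1, 0, 0, 0], [0, 0, -1, 0, 0, 0]]]'
python3 - <<'E'
import sys;sys.path.insert(0,'.')
from fits import *
p=O['kbin'][0];print(p[:2]+rot(p[2])@[-.033,-.015])
E
python3 go.py .395,.333,.15,1.527
```

```text
clock: 7.2
tcp_pos: [0.4689, 0.0248, 0.0499]
orientation: [-0.001, -0.068, 0.998, 0.0]
wrist_force: [0.1, -1.0, 0.3]
finger_gap: 0.0454
grip_force: 0.0
clock: 7.7
tcp_pos: [0.4706, 0.0239, 0.0519]
orientation: [0.001, -0.067, 0.998, 0.0]
wrist_force: [-0.7, 1.1, 6.3]
finger_gap: 0.0189
grip_force: 39.6
clock: 8.2
tcp_pos: [0.4714, 0.0236, 0.1532]
orientation: [0.003, -0.067, 0.998, -0.001]
wrist_force: [0.3, -0.1, -0.5]
finger_gap: 0.0187
grip_force: 39.2
[0.39552332 0.33482075]
pos [0.4714 0.0236 0.1532] psi 1.7052 F [ 0.3 -0.1 -0.5] T [-0.05 -0.02 -0.08] t 8.2 gap 0.0187
[np.float64(0.0343), np.float64(0.3169), np.float64(0.0032), 0, 0, np.float64(0.1782)]
```

```bash
python3 nudge.py '[[[0.04, 0.45, 0, 0, 0, 0.15], [0.08, 0.9, 0, 0, 0, 0.3], [0.12, 1.35, 0, 0, 0, 0.45], [0.18, 1.8, 0, 0, 0, 0.6], [0.24, 2.25, 0, 0, 0, 0.75], [0.3, 2.75, 0, 0, 0, 0.89], [0.343, 3.185, 0, 0, 0, 0.89], [0.343, 3.185, 0, 0, 0, 0.89]]]' && python3 nudge.py '[[[0, 0, 0, 0, 0, 0]]]' && python3 go.py .3955,.335,.045,1.527
```

```text
clock: 9.2
tcp_pos: [0.3915, 0.3369, 0.1494]
orientation: [-0.001, 0.02, 1.0, -0.0]
wrist_force: [-0.0, -0.3, -0.4]
finger_gap: 0.0187
grip_force: 39.4
clock: 9.32
tcp_pos: [0.3922, 0.3343, 0.1497]
orientation: [-0.001, 0.021, 1.0, -0.001]
wrist_force: [0.6, -0.5, -0.4]
finger_gap: 0.0185
grip_force: 39.4
pos [0.3922 0.3343 0.1497] psi 1.5279 F [ 0.6 -0.5 -0.4] T [ 0.01 -0.01 -0.05] t 9.32 gap 0.0185
[np.float64(-0.0033), np.float64(0.0009), np.float64(0.1047), 0, 0, np.float64(0.0009)]
```

Converted, 0.105 m is 1.05, 0.103 m is 1.03.

```bash
python3 nudge.py '[[[-0.03, 0, 0.3, 0, 0, 0], [-0.03, 0, 0.6, 0, 0, 0], [-0.03, 0, 0.9, 0, 0, 0], [-0.03, 0, 1.03, 0, 0, 0], [-0.03, 0, 1.05, 0, 0, 0], [-0.03, 0, 1.05, 0, 0, 0]]]' && python3 nudge.py '[[[0, 0, 0, 0, 0, 0], [0, 0, 0, 0, 0, 0], [0, 0, 0, 0, 0, 0]]]' 0.035 && python3 nudge.py '[[[0, 0, -0.3, 0, 0, 0], [0, 0, -0.7, 0, 0, 0], [0, 0, -1.1, 0, 0, 0]]]' && python3 go.py .5156,-.3612,.15,.783
```

```text
clock: 10.07
tcp_pos: [0.3965, 0.3345, 0.0462]
orientation: [0.0, 0.022, 1.0, 0.0]
wrist_force: [1.1, 0.2, 0.1]
finger_gap: 0.0188
grip_force: 39.4
clock: 10.45
tcp_pos: [0.3961, 0.335, 0.0461]
orientation: [0.0, 0.022, 1.0, 0.0]
wrist_force: [-0.3, -0.2, 0.6]
finger_gap: 0.0351
grip_force: 0.0
clock: 10.82
tcp_pos: [0.3956, 0.3347, 0.1569]
orientation: [-0.0, 0.022, 1.0, -0.0]
wrist_force: [0.2, 0.7, 0.4]
finger_gap: 0.0354
grip_force: 0.0
pos [0.3956 0.3347 0.1569] psi 1.5275 F [0.2 0.7 0.4] T [-0.01 -0.03 -0.  ] t 10.82 gap 0.0354
[np.float64(-0.1499), np.float64(-0.6901), np.float64(0.0069), 0, 0, np.float64(0.7445)]
```

Converted, -0.35 m is -3.5, -0.4 m is -4, 0.35 rad is 1.75.

```bash
python3 nudge.py '[[[-0.11, -0.5, 0, 0, 0, 0.25], [-0.22, -1, 0, 0, 0, 0.5], [-0.33, -1.5, 0, 0, 0, 0.75], [-0.44, -2, 0, 0, 0, 1], [-0.55, -2.5, 0, 0, 0, 1.25], [-0.66, -3, 0, 0, 0, 1.5], [-0.77, -3.5, 0, 0, 0, 1.75], [-0.88, -4, 0, 0, 0, 2]]]' 0.045 && python3 go.py .5156,-.3612,.15,.783;  python3 - <<'E'
from workcell import env
import cv2
c=env.read_camera("top")["image"][:,:,::-1]
a=cv2.resize(c[160:260,215:295],None,fx=5,fy=5,interpolation=cv2.INTER_CUBIC)
cv2.imwrite("pics/b3.png",a)
E
```

```text
clock: 11.82
tcp_pos: [0.4666, -0.0703, 0.1561]
orientation: [0.0, 0.221, 0.975, 0.0]
wrist_force: [1.4, -0.1, 0.7]
finger_gap: 0.0452
grip_force: 0.0
pos [ 0.4666 -0.0703  0.1561] psi 1.1258 F [ 1.4 -0.1  0.7] T [ 0.07 -0.    0.01] t 11.82 gap 0.0452
[np.float64(-0.1694), np.float64(-0.2415), np.float64(0.0061), 0, 0, np.float64(0.3428)]
```

View pics/b3.png

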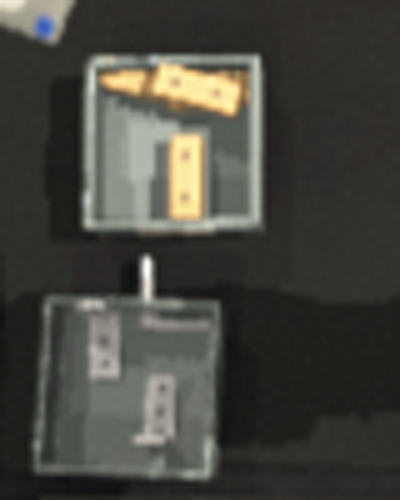

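Both loose parts are in the right bins: the block at crop (186,175) and the bracket at crop (158,405). On to the square.

```bash
python3 nudge.py '[[[-0.28, -0.4, 0, 0, 0, 0.3], [-0.56, -0.8, 0, 0, 0, 0.6], [-0.84, -1.2, 0, 0, 0, 0.9], [-1.12, -1.6, 0.1, 0, 0, 1.2], [-1.4, -2, 0.2, 0, 0, 1.5], [-1.694, -2.415, 0.3, 0, 0, 1.714], [-1.694, -2.415, 0.6, 0, 0, 1.714], [-1.694, -2.415, 0.7, 0, 0, 1.714]]]' 0.045 && python3 nudge.py '[[[0, 0, 0, 0, 0, 0]]]' && python3 go.py .5156,-.3612,.026,.783
```

```text
clock: 12.88
tcp_pos: [0.5147, -0.3587, 0.0835]
orientation: [-0.002, 0.383, 0.924, 0.001]
wrist_force: [-0.7, -0.0, -0.2]
finger_gap: 0.0452
grip_force: 0.0
clock: 13.0
tcp_pos: [0.5153, -0.3582, 0.085]
orientation: [-0.001, 0.383, 0.924, 0.0]
wrist_force: [-0.1, -0.1, 0.7]
finger_gap: 0.0449
grip_force: 0.0
pos [ 0.5153 -0.3582  0.085 ] psi 0.7854 F [-0.1 -0.1  0.7] T [ 0.05 -0.   -0.03] t 13.0 gap 0.0449
[np.float64(-0.0023), np.float64(-0.0019), np.float64(0.059), 0, 0, np.float64(0.0024)]
```

```bash
python3 nudge.py '[[[-0.02, -0.02, 0.2, 0, 0, 0.01], [-0.02, -0.02, 0.4, 0, 0, 0.01], [-0.02, -0.02, 0.55, 0, 0, 0.01], [-0.02, -0.02, 0.585, 0, 0, 0.01], [-0.02, -0.02, 0.585, 0, 0, 0.01]]]' && python3 nudge.py '[[[0, 0, 0, 0, 0, 0], [0, 0, 0, 0, 0, 0], [0, 0, 0, 0, 0, 0], [0, 0, 0, 0, 0, 0], [0, 0, 0, 0, 0, 0]]]' 0 110 && python3 go.py
```

```text
clock: 13.62
tcp_pos: [0.5162, -0.3622, 0.0278]
orientation: [0.0, 0.384, 0.923, -0.0]
wrist_force: [-0.0, 0.3, -0.4]
finger_gap: 0.0448
grip_force: 0.0
clock: 14.25
tcp_pos: [0.5166, -0.3626, 0.0285]
orientation: [0.001, 0.384, 0.923, -0.0]
wrist_force: [0.9, 2.0, 6.3]
finger_gap: 0.0119
grip_force: 108.4
pos [ 0.5166 -0.3626  0.0285] psi 0.7826 F [0.9 2.  6.3] T [ 0.33 -0.01 -0.09] t 14.25 gap 0.0119
```

```bash
python3 nudge.py '[[[0, 0, -0.2, 0, 0, 0], [0, 0, -0.5, 0, 0, 0], [0, 0, -0.8, 0, 0, 0], [0, 0, -0.9, 0, 0, 0], [0, 0, -0.9, 0, 0, 0]]]' && python3 go.py .528,-.018,.115,.761
```

```text
clock: 14.88
tcp_pos: [0.5159, -0.3624, 0.1171]
orientation: [0.0, 0.384, 0.923, -0.0]
wrist_force: [-1.0, -0.3, -3.4]
finger_gap: 0.0115
grip_force: 108.0
pos [ 0.5159 -0.3624  0.1171] psi 0.7825 F [-1.  -0.3 -3.4] T [-0.07  0.13  0.02] t 14.88 gap 0.0115
[np.float64(0.2357), np.float64(0.2514), np.float64(0.0021), 0, 0, np.float64(0.0215)]
```

```bash
python3 nudge.py '[[[0.3, 0.32, 0, 0, 0, 0.015], [0.6, 0.64, 0, 0, 0, 0.03], [0.9, 0.96, 0, 0, 0, 0.045], [1.2, 1.28, 0, 0, 0, 0.06], [1.5, 1.6, 0, 0, 0, 0.075], [1.8, 1.92, 0, 0, 0, 0.09], [2.1, 2.24, 0, 0, 0, 0.1075], [2.357, 2.514, 0, 0, 0, 0.1075]]]' && python3 nudge.py '[[[0, 0, 0, 0, 0, 0], [0, 0, 0, 0, 0, 0]]]' && python3 go.py .528,-.018,.0415,.761
```

```text
clock: 15.88
tcp_pos: [0.5265, -0.0161, 0.1154]
orientation: [-0.002, 0.394, 0.919, -0.0]
wrist_force: [0.5, -0.1, -4.3]
finger_gap: 0.0113
grip_force: 108.1
clock: 16.12
tcp_pos: [0.5272, -0.0179, 0.1161]
orientation: [-0.001, 0.394, 0.919, -0.0]
wrist_force: [0.0, -0.0, -2.4]
finger_gap: 0.0117
grip_force: 108.2
pos [ 0.5272 -0.0179  0.1161] psi 0.7615 F [ 0.  -0.  -2.4] T [-0.11  0.02 -0.06] t 16.12 gap 0.0117
[np.float64(-0.0006), np.float64(0.0005), np.float64(0.0746), 0, 0, np.float64(0.0005)]
```

Clearance looks right. I'll lower it onto the board, slowly at the end.

The rows are not in the units I measure in: shifts go in units of 100 mm and turns go in units of 0.2 rad. I convert before sending: 0.0765 m is 0.765, 0.075 m is 0.75.

```bash
python3 nudge.py '[[[0, 0, 0.2, 0, 0, 0], [0, 0, 0.45, 0, 0, 0], [0, 0, 0.62, 0, 0, 0], [0, 0, 0.7, 0, 0, 0], [0, 0, 0.73, 0, 0, 0], [0, 0, 0.75, 0, 0, 0], [0, 0, 0.765, 0, 0, 0], [0, 0, 0.765, 0, 0, 0]]]' && python3 nudge.py '[[[0, 0, 0, 0, 0, 0]]]' && python3 go.py
```

```text
clock: 17.12
tcp_pos: [0.5282, -0.0178, 0.0411]
orientation: [0.0, 0.394, 0.919, 0.0]
wrist_force: [0.8, -0.3, -4.1]
finger_gap: 0.0113
grip_force: 108.1
clock: 17.25
tcp_pos: [0.5282, -0.0178, 0.0411]
orientation: [0.0, 0.394, 0.919, 0.0]
wrist_force: [-0.6, -0.9, -3.1]
finger_gap: 0.0113
grip_force: 108.1
pos [ 0.5282 -0.0178  0.0411] psi 0.7612 F [-0.6 -0.9 -3.1] T [-0.07  0.1   0.02] t 17.25 gap 0.0113
```

```bash
python3 nudge.py '[[[0, 0, 0.01, 0, 0, 0], [0, 0, 0.015, 0, 0, 0], [0, 0, 0.015, 0, 0, 0]]]' && python3 nudge.py '[[[0, 0, 0.01, 0, 0, 0], [0, 0, 0.015, 0, 0, 0], [0, 0, 0.015, 0, 0, 0]]]' && python3 go.py
```

```text
clock: 17.62
tcp_pos: [0.5282, -0.0178, 0.0405]
orientation: [0.001, 0.394, 0.919, 0.0]
wrist_force: [-2.3, 1.1, 5.9]
finger_gap: 0.0115
grip_force: 109.6
clock: 18.0
tcp_pos: [0.5283, -0.0178, 0.0405]
orientation: [0.001, 0.394, 0.919, 0.0]
wrist_force: [-6.7, 1.0, 18.9]
finger_gap: 0.0119
grip_force: 111.4
pos [ 0.5283 -0.0178  0.0405] psi 0.7614 F [-6.7  1.  18.9] T [0.14 1.53 0.  ] t 18.0 gap 0.0119
```

Converted, -0.0064 m is -0.064, 0.0064 m is 0.064.

```bash
python3 nudge.py '[[[0, 0, -0.01, 0, 0, 0], [-0.021, 0.021, -0.01, 0, 0, 0], [-0.042, 0.042, -0.01, 0, 0, 0], [-0.064, 0.064, -0.01, 0, 0, 0], [-0.064, 0.064, -0.01, 0, 0, 0]]]' && python3 go.py && python3 nudge.py '[[[-0.007, 0.007, 0, 0, 0, 0], [-0.014, 0.014, 0, 0, 0, 0], [-0.014, 0.014, 0, 0, 0, 0]]]' && python3 go.py
```

```text
clock: 18.62
tcp_pos: [0.5366, -0.018, 0.0405]
orientation: [0.0, 0.394, 0.919, -0.0]
wrist_force: [-5.9, 0.3, 12.6]
finger_gap: 0.0116
grip_force: 110.4
pos [ 0.5366 -0.018   0.0405] psi 0.7616 F [-5.9  0.3 12.6] T [0.03 1.24 0.14] t 18.62 gap 0.0116
clock: 19.0
tcp_pos: [0.5381, -0.018, 0.0405]
orientation: [-0.0, 0.394, 0.919, -0.0]
wrist_force: [-7.1, 1.1, 13.3]
finger_gap: 0.0113
grip_force: 110.6
pos [ 0.5381 -0.018   0.0405] psi 0.7616 F [-7.1  1.1 13.3] T [-0.02  1.42  0.22] t 19.0 gap 0.0113
```

```bash
python3 nudge.py '[[[-0.007, 0.007, 0, 0, 0, 0], [-0.014, 0.014, 0, 0, 0, 0], [-0.014, 0.014, 0, 0, 0, 0]]]' && python3 go.py && python3 nudge.py '[[[-0.007, 0.007, 0, 0, 0, 0], [-0.014, 0.014, 0, 0, 0, 0], [-0.014, 0.014, 0, 0, 0, 0]]]' && python3 go.py
```

```text
clock: 19.38
tcp_pos: [0.5401, -0.0181, 0.0405]
orientation: [-0.0, 0.394, 0.919, -0.0]
wrist_force: [-7.3, 0.5, 12.5]
finger_gap: 0.0112
grip_force: 110.6
pos [ 0.5401 -0.0181  0.0405] psi 0.7616 F [-7.3  0.5 12.5] T [0.01 1.44 0.17] t 19.38 gap 0.0112
clock: 19.75
tcp_pos: [0.5422, -0.0181, 0.0405]
orientation: [-0.0, 0.394, 0.919, -0.0]
wrist_force: [-7.3, -0.1, 14.9]
finger_gap: 0.0117
grip_force: 110.5
pos [ 0.5422 -0.0181  0.0405] psi 0.7616 F [-7.3 -0.1 14.9] T [-0.02  1.38  0.15] t 19.75 gap 0.0117
```

```bash
python3 nudge.py '[[[-0.007, 0.007, 0, 0, 0, 0], [-0.014, 0.014, 0, 0, 0, 0], [-0.014, 0.014, 0, 0, 0, 0]]]' && python3 go.py && python3 nudge.py '[[[-0.007, 0.007, 0, 0, 0, 0], [-0.007, 0.007, 0, 0, 0, 0]]]' && python3 go.py
```

```text
clock: 20.12
tcp_pos: [0.5424, -0.0181, 0.0405]
orientation: [-0.002, 0.394, 0.919, -0.001]
wrist_force: [-11.8, -0.8, 18.3]
finger_gap: 0.0118
grip_force: 111.2
pos [ 0.5424 -0.0181  0.0405] psi 0.7616 F [-11.8  -0.8  18.3] T [-0.07  2.24  0.16] t 20.12 gap 0.0118
clock: 20.38
tcp_pos: [0.5424, -0.0181, 0.0405]
orientation: [-0.002, 0.394, 0.919, -0.001]
wrist_force: [-14.9, -0.7, 20.9]
finger_gap: 0.0118
grip_force: 111.6
pos [ 0.5424 -0.0181  0.0405] psi 0.7615 F [-14.9  -0.7  20.9] T [-0.07  2.71  0.16] t 20.38 gap 0.0118
```

```bash
python3 nudge.py '[[[0, 0, -0.008, 0, 0, 0], [0.02, 0.02, -0.008, 0, 0, 0], [0.04, 0.04, -0.008, 0, 0, 0], [0.06, 0.06, -0.008, 0, 0, 0], [0.08, 0.08, -0.008, 0, 0, 0], [0.095, 0.095, -0.008, 0, 0, 0], [0.095, 0.095, -0.008, 0, 0, 0]]]' && python3 go.py && python3 nudge.py '[[[0.01, 0.01, 0, 0, 0, 0], [0.025, 0.025, 0, 0, 0, 0], [0.04, 0.04, 0, 0, 0, 0], [0.055, 0.055, 0, 0, 0, 0], [0.07, 0.07, 0, 0, 0, 0], [0.07, 0.07, 0, 0, 0, 0]]]' && python3 go.py
```

```text
clock: 21.25
tcp_pos: [0.5426, -0.0077, 0.0405]
orientation: [-0.002, 0.395, 0.919, -0.004]
wrist_force: [-13.5, -11.9, 13.5]
finger_gap: 0.0116
grip_force: 110.7
pos [ 0.5426 -0.0077  0.0405] psi 0.7594 F [-13.5 -11.9  13.5] T [-2.05  2.47  0.25] t 21.25 gap 0.0116
clock: 22.0
tcp_pos: [0.5429, 0.001, 0.0405]
orientation: [-0.001, 0.395, 0.919, -0.005]
wrist_force: [-14.2, -15.9, 13.5]
finger_gap: 0.0115
grip_force: 110.8
pos [0.5429 0.001  0.0405] psi 0.7588 F [-14.2 -15.9  13.5] T [-2.82  2.47  0.36] t 22.0 gap 0.0115
```

Converted, 0.003 m is 0.03, 0.006 m is 0.06.

```bash
python3 nudge.py '[[[0.015, 0.015, 0, 0, 0, 0], [0.03, 0.03, 0, 0, 0, 0], [0.045, 0.045, 0, 0, 0, 0], [0.06, 0.06, 0, 0, 0, 0], [0.06, 0.06, 0, 0, 0, 0]]]' && python3 go.py && python3 nudge.py '[[[0.01, 0.01, 0, 0, 0, 0], [0.02, 0.02, 0, 0, 0, 0], [0.025, 0.025, 0, 0, 0, 0], [0.025, 0.025, 0, 0, 0, 0]]]' && python3 go.py
```

```text
clock: 22.62
tcp_pos: [0.5431, 0.0095, 0.0405]
orientation: [-0.001, 0.395, 0.919, -0.005]
wrist_force: [-14.3, -15.4, 13.2]
finger_gap: 0.0115
grip_force: 110.8
pos [0.5431 0.0095 0.0405] psi 0.7588 F [-14.3 -15.4  13.2] T [-2.81  2.46  0.35] t 22.62 gap 0.0115
clock: 23.12
tcp_pos: [0.5431, 0.0129, 0.0405]
orientation: [-0.001, 0.395, 0.919, -0.006]
wrist_force: [-14.3, -16.1, 13.7]
finger_gap: 0.0116
grip_force: 110.8
pos [0.5431 0.0129 0.0405] psi 0.7586 F [-14.3 -16.1  13.7] T [-2.95  2.46  0.34] t 23.12 gap 0.0116
```

```bash
for i in 1; do python3 nudge.py '[[[0.007, 0.007, 0, 0, 0, 0], [0.007, 0.007, 0, 0, 0, 0], [0.007, 0.007, 0, 0, 0, 0]]]' && python3 go.py; done; python3 nudge.py '[[[0.007, 0.007, 0, 0, 0, 0], [0.007, 0.007, 0, 0, 0, 0]]]' && python3 go.py; python3 nudge.py '[[[0.007, 0.007, 0, 0, 0, 0], [0.007, 0.007, 0, 0, 0, 0]]]' && python3 go.py
```

```text
clock: 23.5
tcp_pos: [0.5432, 0.0137, 0.0405]
orientation: [-0.001, 0.395, 0.919, -0.006]
wrist_force: [-14.0, -17.2, 14.1]
finger_gap: 0.0116
grip_force: 110.8
pos [0.5432 0.0137 0.0405] psi 0.7585 F [-14.  -17.2  14.1] T [-3.03  2.49  0.44] t 23.5 gap 0.0116
clock: 23.75
tcp_pos: [0.5432, 0.0139, 0.0405]
orientation: [-0.001, 0.395, 0.919, -0.007]
wrist_force: [-13.9, -19.2, 13.4]
finger_gap: 0.0115
grip_force: 110.8
pos [0.5432 0.0139 0.0405] psi 0.7579 F [-13.9 -19.2  13.4] T [-3.56  2.58  0.34] t 23.75 gap 0.0115
clock: 24.0
tcp_pos: [0.5431, 0.0142, 0.0405]
orientation: [-0.001, 0.396, 0.918, -0.007]
wrist_force: [-14.8, -22.5, 13.8]
finger_gap: 0.0115
grip_force: 110.9
pos [0.5431 0.0142 0.0405] psi 0.7571 F [-14.8 -22.5  13.8] T [-4.1   2.66  0.29] t 24.0 gap 0.0115
```

Converted, -0.0018 m is -0.018, 0.0018 m is 0.018, -0.005 rad is -0.025.

```bash
python3 nudge.py '[[[-0.01, 0.01, 0, 0, 0, -0.0125], [-0.018, 0.018, 0, 0, 0, -0.025], [-0.018, 0.018, 0, 0, 0, -0.025], [-0.018, 0.018, 0, 0, 0, -0.025]]]' && python3 go.py;  python3 - <<'E'
from workcell import env
import cv2
c=env.read_camera("top")["image"][:,:,::-1]
cv2.imwrite("pics/e1full.png",c)
a=cv2.resize(c[155:250,292:392],None,fx=6,fy=6,interpolation=cv2.INTER_CUBIC)
cv2.imwrite("pics/e1.png",a)
E
```

```text
clock: 24.5
tcp_pos: [0.5431, 0.0142, 0.0405]
orientation: [-0.003, 0.394, 0.919, -0.008]
wrist_force: [-21.8, -22.2, 21.3]
finger_gap: 0.0112
grip_force: 111.8
pos [0.5431 0.0142 0.0405] psi 0.7616 F [-21.8 -22.2  21.3] T [-4.11  3.85  0.07] t 24.5 gap 0.0112
```

View pics/e1.png

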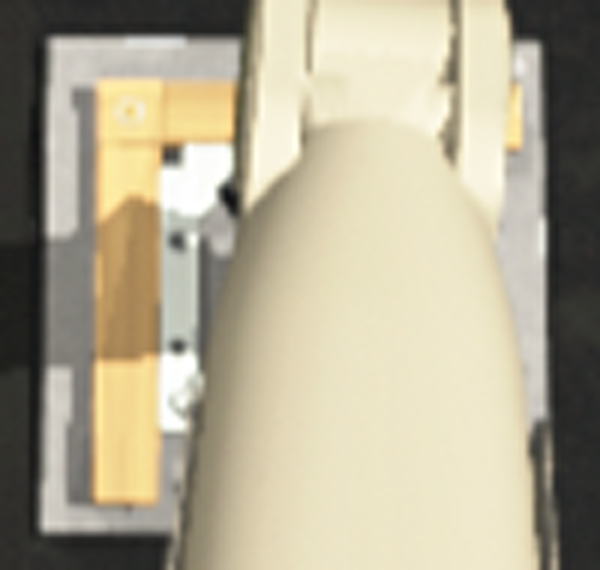

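The square is seated in the corner. The stile now stands straight at crop x 95–160 and the square's leg lies along its inner face. I'll measure the stile's angle from its edges.

Run:
```python
from h import *
im=cv2.imread("pics/e1full.png").astype(float)
def edge(rows,lo,hi,sgn,ch):
    P=[]
    for v in rows:
        g=np.clip(sgn*np.diff(im[v,lo:hi,ch]),0,None)
        k=g.argmax();s=slice(max(k-1,0),k+2);u=lo+.5+(np.arange(len(g))[s]*g[s]).sum()/g[s].sum()
        P.append(back(u,v,.03))
    P=np.array(P);c=np.polyfit(P[:,0],P[:,1],1);r=P[:,1]-np.polyval(c,P[:,0])
    k=abs(r)<2*r.std()+1e-4;c=np.polyfit(P[k,0],P[k,1],1);return round(np.arctan(c[0]),4),round(r[k].std()*1e3,2)
# saturation-like: blue is low on beech
sat=im.copy();im[:,:,0]=im[:,:,2]-im[:,:,0]
print("left",edge(range(172,236),303,312,1,0),"right",edge(list(range(184,236)),314,324,-1,0))
# rail outer edge, first image (unobstructed)
i0=cv2.imread("pics/top0.png").astype(float);d=i0[:,:,2]-i0[:,:,0];P=[]
for u in range(324,376):
    for lo,hi,s in((163,173,1),):
        g=np.clip(s*np.diff(d[lo:hi,u]),0,None);k=g.argmax();sl=slice(max(k-1,0),k+2)
        P.append(back(u,lo+.5+(np.arange(len(g))[sl]*g[sl]).sum()/g[sl].sum(),.03))
P=np.array(P);c=np.polyfit(P[:,1],P[:,0],1);print("rail yaw",-np.arctan(c[0]))
```

```text
left (np.float64(-0.0199), np.float64(0.37)) right (np.float64(-0.0151), np.float64(0.61))
rail yaw -0.022459302774350584
```

```bash
python3 nudge.py '[[[0.006, 0.006, 0, 0, 0, 0], [0.006, 0.006, 0, 0, 0, 0], [0.006, 0.006, 0, 0, 0, 0], [0.006, 0.006, 0, 0, 0, 0]]]' && python3 go.py && python3 -c "
from workcell import env
print(env.hand_in())"
```

```text
clock: 25.05
tcp_pos: [0.5431, 0.0142, 0.0405]
orientation: [-0.003, 0.394, 0.919, -0.009]
wrist_force: [-22.0, -25.2, 20.3]
finger_gap: 0.0113
grip_force: 111.8
pos [0.5431 0.0142 0.0405] psi 0.7611 F [-22.  -25.2  20.3] T [-4.59  3.86  0.13] t 25.05 gap 0.0113
the job is handed in; nothing more can be done
None
```

I handed the job in at 25 s: the corner block and bracket are in their bins, and the square is still gripped and pressed home against rail and stile, the stile square to within about 0.003 rad by camera (the judge's result was not shown).

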